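# Open the battery lid of a radio on the repair bench

## Robot

A 7-joint arm with a two-finger parallel gripper is mounted at the origin on the work surface. World frame = base frame: x ahead of the robot, y to its left, z up, the work surface at z = 0. Lengths are in mm, angles in rad, forces in N, time in s.
With the tool pointing down it reaches from about 400 to 875 mm from the base axis. Payload 4.4 kg.
Tool frame: the origin (TCP) lies on the centre line of the jaws, within the pads' length; the fingertips stand 25 mm ahead of it and the grasp point (between the pads) lies 6 mm ahead of it; x points along the fingers, y is the direction in which the jaws open and shut, and the axes are right-handed (so a half turn about x gives the same grasp; the last joint's range is limited). The gripper opens to 85 mm and grips with 20 to 120 N. Pads are 22 mm wide; open, the fingers measure 114 mm over their backs; the gripper's body (76 mm by 85 mm) begins 54 mm behind the grasp point. The pads swing forward as they close: fully open they stand 13 mm farther back than shut.
Start: joints at [1.237, 0.628, 0.038, 1.517, -0.027, 0.996, -0.02], TCP at [172.023, -626.838, 256.313] pointing down, gripper open.
Joint ranges: [-3.06, 3.06], [-0.37, 2.12], [-1.25, 1.32], [0.18, 2.47], [-1.1, 4.24], [0.23, 1.98], [-2.94, 2.94]. Speed limits (rad/s): [2.57, 2.57, 3.14, 3.14, 3.14, 3.14, 3.14].

## Interface

Orientations are given as [roll, pitch, yaw] about the fixed x, y, z axes, in that order (R = Rz(yaw) Ry(pitch) Rx(roll)).
In Python, from cell import * gives the robot as it stands. The module is installed in compiled form; this text tells all that it offers.
- The arm moves only by the tool jog_arm, never from a script. Its argument "series" is a list of rows, each a list of 3 entries, a list of its own where there are three numbers: the turn, a rotation vector about the tool's x, y, z in degrees, then the shift along the tool's x, y, z in mm, then the gripper's target within -1 to 1 (shut at 1, half-way at 0, fully open at -1). In form: [[[rx, ry, rz], [dx, dy, dz], hand], ...]. A call has 1 to 8 rows; each row shifts and turns the commanded pose from where the row before left it, along the tool's axes as they then stand; what a row does not reach is not made up. A row lasts 1/8 s, in which the tool goes at most 62.5 mm and 10.7 degrees, less where a joint would pass 70% of its speed; a pose out of reach is approached as far as the arm can. A call is refused whole if a number of a shift passes 62.5 or a number of a turn 10.7, either way. A call with a gripper value outside its range is refused whole. The fingers move at their own pace and stop on an object; the grip force is fixed at half the most. Time passes only in rows, so rows that do not move let the fingers close. It gives the time, the measured TCP pose, the force and the opening at its end, in the units of the state.
- read_state(): the state, without advancing time (a new reading comes with each control period).
- get_image(name): name is "scene" or "top"; returns a dict with "img" (420x560x3 uint8, red, green, blue), "range_z" (420x560 float32, mm along the optical axis (not along the pixel's ray), 0 where there is no reading), "fovy" (degrees; the focal length in pixels is half the picture's height over the tangent of half this angle, whatever the lens; pixels are square), "cx", "cy" (the principal point, pixels), "cam_to_world" (4x4, takes a point from camera to world coordinates). Camera axes: x right, y up, looking along -z (the intrinsics and any distortion apply to the point x, -y, -z); pixel columns grow to the right and rows downward; lengths in mm; the calibration is good to about 2 mm. A picture is of the moment at which its call begins.
- finish_job(): hands the job in, once; it reports no verdict.
The state is a dict: "clock": time; "qpos": joint angles; "qd": joint speeds; "tau": joint torques, N m; "eef_pos": TCP position; "tool_rot": TCP orientation; "force": force on the tool from outside, world axes, zero at the start; "torque": the same for the moment, N m; "width": finger opening in mm.
Only numpy, scipy, OpenCV 4.12 (cv2) and the standard library are available. Lean on these libraries where they do the work, as an engineer would, in place of code of your own. Each camera call takes 0.05 s, during which the arm holds its last target. There are 200 camera calls.

## Task

Open the radio's battery lid for servicing: press the ribbed front edge of the lid down until its spring catch lets go, then get out of the way so that it swings up by itself and stays open. The radio is the larger box, with the loudspeaker beside its lid; leave the lid of the smaller charger shut, and leave the flux bottle standing where it is.

Things in the scene. Friction and masses are not known exactly. Their poses are not given: they have to be found in the camera images.
- radio_lid (a joint): Angle (rad) of the radio's battery lid: 0 shut, 1.25 fully open, slightly negative pressed in. Radio: light grey box, 190 deep x 260 wide x 75 mm high, loudspeaker and dial on top at its right. Lid: plate 85 deep x 90 wide, hinged at its far edge, top 87 mm above the bench. The catch lets go at 5 to 7 mm of press at the front edge (about 2 N; firm stop at 13 mm); the lid then follows the finger up.
- radio_press (a point): Where to press: on the top face of the radio's lid, midway across, 20 mm in from the front edge, amid three thin ribs 50 mm long. It moves with the lid. x points from the front edge to the hinge (level while shut), y left along the edge, z out of the lid's top. Anywhere within 15 mm of it will do.
- charger_lid (a joint): Angle (rad) of the battery charger's lid, the same kind of push lid: 0 shut, growing as it opens; leave it shut. The charger is the smaller light grey box, 130 deep x 120 wide x 55 mm high, with one lid 85 x 80 mm whose top is 67 mm above the bench. It stands beside the radio, on either side of it.
- flux: A white bottle with a black cap, 44 mm across and 100 mm high, standing loose behind the radio (beyond its hinge side). Origin at the centre of its underside, z up. To be left standing.
Things that resemble listed ones, but are neither listed nor needed, are in the scene too. Several things have the shape of the flux; the one meant has the colours described above.

How it is judged (in metres and radians):
On the way:
1. the radio's lid is pressed in until its catch lets go (value of joint radio_lid below -0.045 rad), for 0.02 s.
At the end, for the whole second after the job is handed in: The radio's lid stands open by more than 1.0 rad and at rest, the charger's lid is shut (within 0.06 rad), and the flux bottle stands upright (within 0.2 rad) within 30 mm of where it was (value of joint radio_lid above 1 rad and velocity of joint radio_lid below 0.2 rad/s and value of joint charger_lid below 0.06 rad and angle between flux's own z axis and vertical below 0.2 rad and distance of flux from where it was at the start of the episode below 0.03 m); the robot touches nothing.
It fails at once if the charger's lid springs open (value of joint charger_lid above 0.15 rad).
It fails at once if the flux bottle is knocked over (angle between flux's own z axis and vertical above 0.6 rad).
It also fails if it takes over 29 s, if anything falls off the work surface, if the arm or the gripper's body presses on something with over 40 N, if the wrist force passes 120 N, or if a joint passes its speed limit or range.

## Working session

There is one attempt and no reset: what is moved stays moved. The work goes in short steps, Python scripts to look and compute and a tool call to move; the robot and the scene stay as the last step left them, time stands still between calls to the robot, and variables do not carry over. Pictures are saved under pics/ and viewed, about 8 in all and at most 12, crops included, and the job is handed in when it is done.

Besides the shell and the picture viewer there is one more tool, called after "Call:" as name([rows], argument=value, ...), one row to a line, values as JSON. jog_arm: Moves the arm, as the interface text tells. Its arguments: {"type":"object","properties":{"series":{"type":"array"}},"required":["series"]}

```bash
mkdir -p pics; python3 - <<'E'
from cell import *
import cv2,pickle
d={}
for n in("scene","top"):
    g=get_image(n);d[n]=g;cv2.imwrite(f"pics/{n}0.png",g["img"][:,:,::-1]);print(n,{k:v for k,v in g.items() if k not in("img","range_z")})
pickle.dump(d,open("d0.pkl","wb"))
print(read_state())
E
```

```text
scene {'fovy': 48.06166071220986, 'cx': 279.3454543447398, 'cy': 202.4009242974641, 'cam_to_world': array([[ 8.34227353e-01, -4.58444893e-01,  3.06419652e-01,
         9.06014199e+02],
       [ 5.51218737e-01,  6.78277013e-01, -4.85899369e-01,
        -5.09104881e+02],
       [ 1.49206776e-02,  5.74254799e-01,  8.18540652e-01,
         8.91548451e+02],
       [ 0.00000000e+00,  0.00000000e+00,  0.00000000e+00,
         1.00000000e+00]])}
top {'fovy': 50.97088076384925, 'cx': 276.523427227778, 'cy': 213.00682906196613, 'cam_to_world': array([[-2.94028660e-02,  9.92408576e-01, -1.19418129e-01,
         4.81346903e+02],
       [-9.99106338e-01, -2.55496095e-02,  3.36710877e-02,
        -9.13406818e+00],
       [ 3.03643897e-02,  1.20301436e-01,  9.92272930e-01,
         1.03387950e+03],
       [ 0.00000000e+00,  0.00000000e+00,  0.00000000e+00,
         1.00000000e+00]])}
{'clock': 0.1, 'qpos': array([ 1.2372093 ,  0.62925518,  0.03846424,  1.51823018, -0.02700164,
        0.9963366 , -0.01999443]), 'qd': array([-0.00059837, -0.00260938,  0.00135731, -0.00291042, -0.00046238,
        0.00015995,  0.00144919]), 'tau': array([ 2.65996423e-03, -5.64535081e+01,  1.23052854e+00, -1.93973476e+01,
        1.13631575e-02,  5.47742136e-03, -2.02231115e-05]), 'eef_pos': array([ 171.87421609, -626.33653094,  255.49247948]), 'tool_rot': array([-1.55509861,  1.5690855 ,  1.85427084]), 'force': array([-0.50280025, -0.05121388,  0.48423344]), 'torque': array([ 0.04102894, -0.02046597,  0.01040208]), 'width': 85.22372129967653}
```

View pics/top0.png

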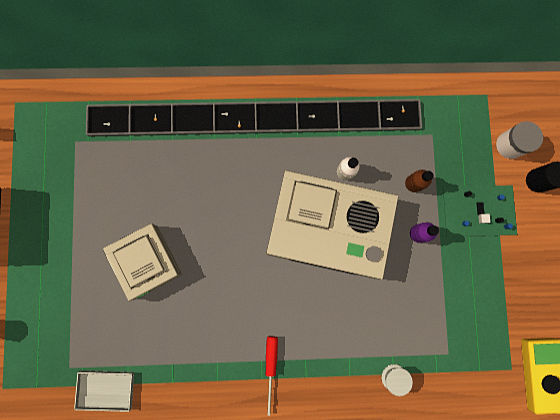

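View pics/scene0.png

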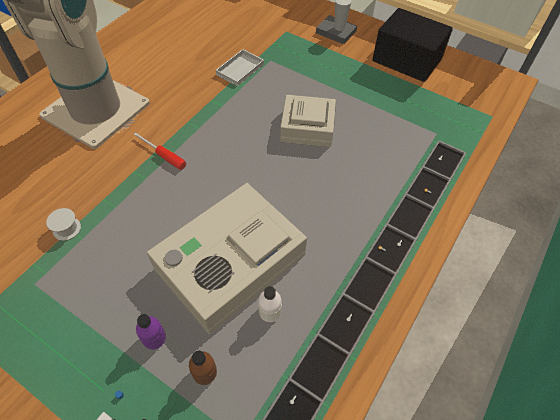

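The top view shows the radio lid at about (312,204) with its ribs at about (310,213). The speaker is at (363,216), the white flux bottle at (348,167), and the charger at (141,262). The scene view agrees, with the radio lid at (260,238). I'll measure the lid from depth in both views.

```bash
cat > h.py <<'E'
import numpy as np,cv2
def cloud(g):
    h,w=g["range_z"].shape;f=h/2/np.tan(np.radians(g["fovy"]/2));v,u=np.mgrid[:h,:w];z=g["range_z"]
    p=np.stack([(u-g["cx"])/f*z,-(v-g["cy"])/f*z,-z],-1);M=g["cam_to_world"]
    return p@M[:3,:3].T+M[:3,3]
E
python3 - <<'E'
import pickle;from h import *
d=pickle.load(open("d0.pkl","rb"))
for n,box in(("top",(280,345,172,235)),("scene",(220,300,205,275)),("top",(100,185,220,305))):
    g=d[n];P=cloud(g);m=np.zeros(P.shape[:2],bool);m[box[2]:box[3],box[0]:box[1]]=1
    Z=P[m][:,2];print(n,np.percentile(Z,[5,25,50,75,95]))
    lo,hi=((82,95) if box[0]!=100 else (62,75))
    k=m&(P[...,2]>lo)&(P[...,2]<hi)&(g["range_z"]>0)
    q=P[k];print(len(q),np.median(q[:,2]));r=cv2.minAreaRect(q[:,:2].astype(np.float32));print(r,cv2.boxPoints(r).round())
for n,pts in(("top",[(310,213),(350,168),(334,215),(289,208)]),("scene",[(248,230),(270,300)])):
    P=cloud(d[n]);[print(n,p,P[p[1],p[0]].round(1)) for p in pts]
E
```

```text
top [ 2.00416247 73.70343575 76.27146605 86.20710179 88.91291039]
1620 86.76922612854185
((613.4204711914062, -119.51618957519531), (90.08285522460938, 88.79826354980469), 75.98991394042969) [[ 559. -152.]
 [ 646. -174.]
 [ 667.  -87.]
 [ 581.  -65.]]
scene [ 2.41380899 73.9054647  76.08862598 86.17586812 89.00916855]
1752 87.51604586835316
((610.9259033203125, -145.43142700195312), (137.66416931152344, 89.18516540527344), 75.94674682617188) [[ 551. -201.]
 [ 637. -223.]
 [ 671.  -89.]
 [ 584.  -68.]]
top [-1.20838193  1.07587607  5.47651259 56.36288458 68.03382565]
1519 66.56651425807047
((501.2823791503906, 261.5706481933594), (88.62655639648438, 80.30703735351562), 26.509706497192383) [[444. 278.]
 [480. 206.]
 [559. 245.]
 [523. 317.]]
top (310, 213) [ 593.6 -114.1   86. ]
top (350, 168) [ 692.5 -207.6   80.4]
top (334, 215) [ 589.2 -168.2   74. ]
top (289, 208) [614.3 -72.9  20.4]
scene (248, 230) [ 591.4 -124.6   90.4]
scene (270, 300) [ 708.5 -219.4   79.1]
```

```bash
python3 - <<'E'
import pickle,cv2
d=pickle.load(open("d0.pkl","rb"))
cv2.imwrite("pics/c0.png",cv2.resize(d["top"]["img"][150:290,255:435,::-1],None,fx=4,fy=4,interpolation=2))
E
```

```text
(no output)
```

View pics/c0.png

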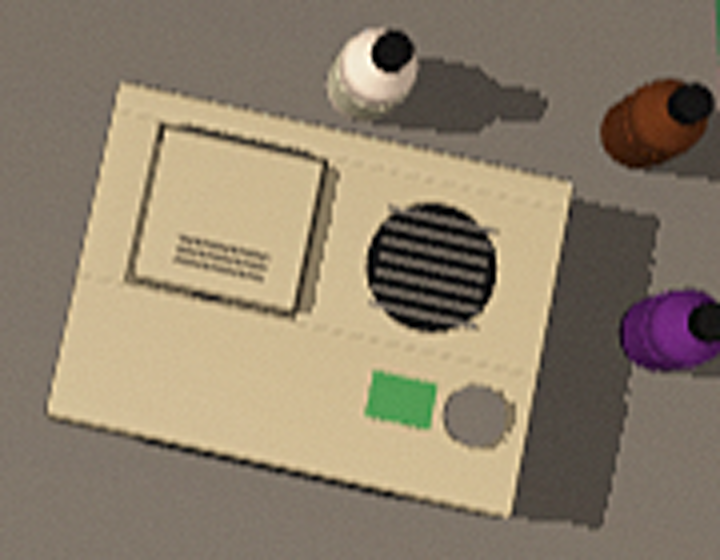

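```bash
cat >> h.py <<'E'
from scipy.spatial.transform import Rotation as Ro
def delta(s,t):
    R=Ro.from_euler("xyz",s["tool_rot"]).as_matrix()
    return R,R.T@(np.array(t)-s["eef_pos"])
E
python3 - <<'E'
from cell import *;from h import *
R,d=delta(read_state(),[589.5,-113.4,160]);print(R.round(3),d)
E
```

```text
[[-0.     0.265 -0.964]
 [ 0.002 -0.964 -0.265]
 [-1.    -0.002  0.   ]] [  96.13502373 -383.99352514 -538.46171976]
```

Call:
jog_arm([
  [[0,0,0],[0,-24,-33.7],1],
  [[0,0,0],[0,-24,-33.7],1],
  [[0,0,0],[0,-24,-33.7],1],
  [[0,0,0],[0,-24,-33.7],1],
  [[0,0,0],[0,-24,-33.7],1],
  [[0,0,0],[0,-24,-33.7],1],
  [[0,0,0],[0,-24,-33.7],1],
  [[0,0,0],[0,-24,-33.7],1],
])

```text
clock: 1.1
eef_pos: [381.8, -369.1, 256.1]
tool_rot: [-1.099, 1.57, 2.31]
force: [-0.4, -0.1, 0.2]
width: -0.1
```

Call:
jog_arm([
  [[0,0,0],[0,-24,-33.7],1],
  [[0,0,0],[0,-24,-33.7],1],
  [[0,0,0],[0,-24,-33.7],1],
  [[0,0,0],[0,-24,-33.7],1],
  [[0,0,0],[0,-24,-33.7],1],
  [[0,0,0],[0,-24,-33.7],1],
  [[0,0,0],[0,-24,-33.7],1],
  [[0,0,0],[0,-24,-33.7],1],
])

```text
clock: 2.1
eef_pos: [590.9, -112.8, 255.9]
tool_rot: [-0.238, 1.57, -3.112]
force: [0.5, 0.1, 1.7]
width: 0.2
```

Call:
jog_arm([
  [[0,0,0],[30,0,0],1],
  [[0,0,0],[30,0,0],1],
  [[0,0,0],[30,0,0],1],
  [[0,0,0],[0,0,0],1],
  [[0,0,0],[0,0,0],1],
])

```text
clock: 2.72
eef_pos: [591.0, -114.0, 167.1]
tool_rot: [2.717, 1.57, -0.156]
force: [0.7, 0.5, 0.7]
width: -0.1
```

```bash
python3 - <<'E'
from cell import *;from h import *
s=read_state();R,d=delta(s,[589.5,-113.4,112]);print(R.round(3),d,s["eef_pos"],s["force"],s["width"])
g=get_image("scene");cv2.imwrite("pics/s1.png",cv2.resize(g["img"][120:330,120:400,::-1],None,fx=2.5,fy=2.5))
E
```

```text
[[ 0.001  0.265 -0.964]
 [-0.    -0.964 -0.265]
 [-1.     0.    -0.001]] [55.10710395 -0.97239276  1.32650369] [ 590.9771525  -113.977478    167.10882511] [0.72772958 0.51897967 0.74275149] -0.09409730141873394
```

View pics/s1.png

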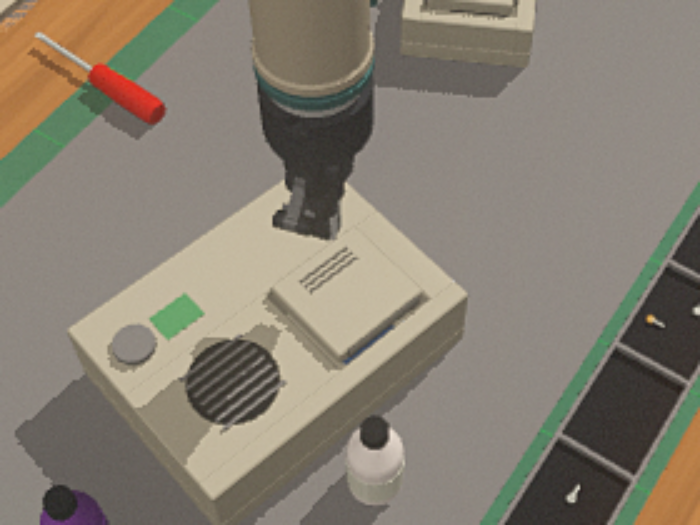

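The picture shows the closed fingertips above and in front of the ribs at (320,230). That fits a tool about 55 mm above the press point. Next I descend close to the lid, then press slowly.

Call:
jog_arm([
  [[0,0,0],[25,-0.5,1],1],
  [[0,0,0],[20,-0.5,0.5],1],
  [[0,0,0],[5,0,0],1],
  [[0,0,0],[3,0,0],1],
  [[0,0,0],[2,0,0],1],
  [[0,0,0],[0,0,0],1],
])

```text
clock: 3.52
eef_pos: [589.4, -113.4, 112.1]
tool_rot: [2.699, 1.569, -0.174]
force: [1.0, -0.6, 1.4]
width: 0.1
```

Call:
jog_arm([
  [[0,0,0],[2,0,0],1],
  [[0,0,0],[2,0,0],1],
  [[0,0,0],[2,0,0],1],
  [[0,0,0],[1,0,0],1],
  [[0,0,0],[0,0,0],1],
])

```text
clock: 4.15
eef_pos: [588.8, -113.3, 104.3]
tool_rot: [2.484, 1.571, -0.39]
force: [1.4, -0.3, 2.4]
width: -0.3
```

Call:
jog_arm([
  [[0,0,0],[1,0,0],1],
  [[0,0,0],[0,0,0],1],
  [[0,0,0],[-20,-5,9],1],
  [[0,0,0],[-25,-22,39],1],
  [[0,0,0],[-35,-22,39],1],
  [[0,0,0],[-40,-20,35],1],
  [[0,0,0],[0,0,0],1],
  [[0,0,0],[0,0,0],1],
])

```text
clock: 5.15
eef_pos: [452.9, -79.0, 223.0]
tool_rot: [-0.403, 1.571, 3.006]
force: [0.5, -0.5, 0.4]
width: -0.2
```

```bash
python3 - <<'E'
from cell import *;from h import *
s=read_state();print(s["eef_pos"],s["force"],s["clock"])
g=get_image("scene");cv2.imwrite("pics/s2.png",cv2.resize(g["img"][60:340,120:400,::-1],None,fx=2,fy=2))
E
```

```text
[452.90394838 -79.02764877 222.99594985] [ 0.47081185 -0.49944151  0.37988256] 5.15
```

View pics/s2.png

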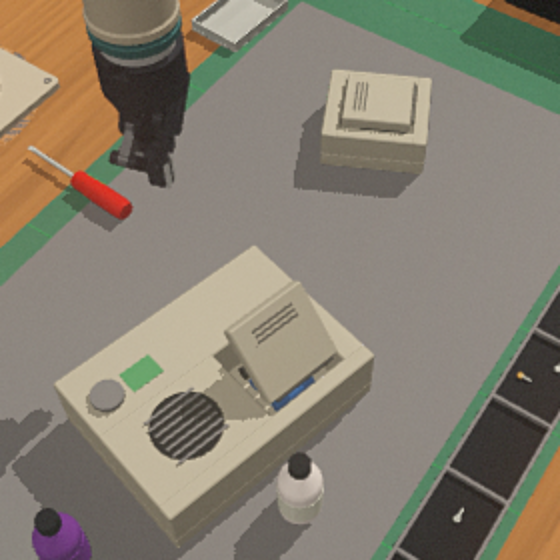

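The lid is swinging up at (285,340), the charger is shut at (378,105), and the bottle is standing at (300,490). I'll wait for the lid to settle, then measure its angle.

Call:
jog_arm([
  [[0,0,0],[0,0,0],1],
  [[0,0,0],[0,0,0],1],
  [[0,0,0],[0,0,0],1],
  [[0,0,0],[0,0,0],1],
  [[0,0,0],[0,0,0],1],
  [[0,0,0],[0,0,0],1],
  [[0,0,0],[0,0,0],1],
  [[0,0,0],[0,0,0],1],
])

```text
clock: 6.2
eef_pos: [452.8, -79.0, 223.4]
tool_rot: [2.696, 1.571, -0.178]
force: [0.4, 0.1, -0.4]
width: -0.1
```

Call:
jog_arm([
  [[0,0,0],[0,0,0],1],
  [[0,0,0],[0,0,0],1],
  [[0,0,0],[0,0,0],1],
  [[0,0,0],[0,0,0],1],
  [[0,0,0],[0,0,0],1],
  [[0,0,0],[0,0,0],1],
  [[0,0,0],[0,0,0],1],
  [[0,0,0],[0,0,0],1],
])

```text
clock: 7.2
eef_pos: [452.8, -79.0, 223.3]
tool_rot: [2.565, 1.571, -0.308]
force: [-0.3, -0.1, 0.0]
width: 0.0
```

```bash
python3 - <<'E'
from cell import *;from h import *
import pickle
d=pickle.load(open("d0.pkl","rb"))
g=get_image("scene");cv2.imwrite("pics/s3.png",cv2.resize(g["img"][60:340,120:400,::-1],None,fx=2,fy=2))
P=cloud(g);q=P.reshape(-1,3);ax=np.array([.97,-.245]);c=np.array([654,-130])
u=(q[:,:2]-c)@ax;v=(q[:,:2]-c)@[.245,.97]
k=(abs(v)<42)&(u>-90)&(u<20)&(q[:,2]>100)&(q[:,2]<180)
print(k.sum(),"top z",q[k,2].max()); A=np.c_[u[k],q[k,2]];w,V=np.linalg.eigh(np.cov(A.T));print("angle",np.arctan2(abs(V[1,1]),abs(V[0,1])))
t=get_image("top")
for n,a in(("scene",g),("top",t)):
  for x in(a,d[n]):
    Q=cloud(x).reshape(-1,3);I=x["img"].reshape(-1,3)
    m=(np.hypot(Q[:,0]-700,Q[:,1]+214)<45)&(Q[:,2]>15)&(Q[:,2]<110)&(Q[:,0]*.97-Q[:,1]*.245>690);print(n,"bottle",m.sum(),np.median(Q[m],0).round(1))
    m=(np.hypot(Q[:,0]-501,Q[:,1]-261)<40);print("charger z",np.percentile(Q[m,2],[10,50,90]).round(1))
print(read_state()["clock"])
E
```

```text
1351 top z 171.3116923838461
angle 1.1672962046478328
scene bottle 686 [ 709.2 -221.5   66.3]
charger z [64.8 67.3 69.3]
scene bottle 694 [ 708.7 -221.3   66.4]
charger z [65.  67.3 69.2]
top bottle 383 [ 693.6 -204.2   68.1]
charger z [64.4 66.7 68.9]
top bottle 382 [ 693.2 -204.3   68. ]
charger z [64.4 66.7 69. ]
7.3
```

View pics/s3.png

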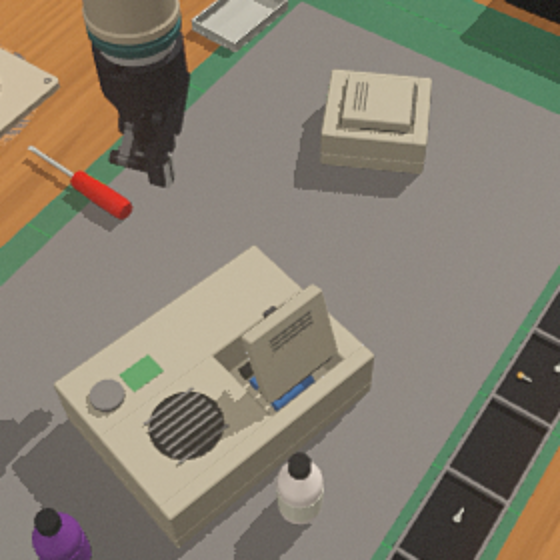

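The lid now stands open at (292,345), the charger is still shut, and the bottle hasn't moved. I'll check that the lid is at rest between two frames, then hand in.

```bash
python3 - <<'E'
from cell import *;from h import *
def ang():
    q=cloud(get_image("scene")).reshape(-1,3);u=(q[:,:2]-[654,-130])@[.97,-.245];v=(q[:,:2]-[654,-130])@[.245,.97]
    k=(abs(v)<42)&(u>-90)&(u<20)&(q[:,2]>100)&(q[:,2]<180)
    w,V=np.linalg.eigh(np.cov(np.c_[u[k],q[k,2]].T));return np.arctan2(abs(V[1,1]),abs(V[0,1]))
a=[ang() for _ in range(6)];print(a)
if min(a)>1.08 and np.ptp(a)<.02: print(finish_job())
E
```

```text
[np.float64(1.1653784948441879), np.float64(1.1676552557842366), np.float64(1.1662138955751686), np.float64(1.166199213395625), np.float64(1.1660840397436942), np.float64(1.1642299492636163)]
the job is handed in; nothing more can be done
None
```

The radio's battery lid is open and the job is handed in; it took about 8 s of the 29 s allowed. I pressed the lid 20 mm in from its front edge with the closed fingers, then drew back up and towards the robot, and the lid swung up by itself.

- **Lid:** it measures about 1.17 rad open and was steady to about 0.003 rad over six frames. That is a little below the nominal 1.25 rad, but the depth fit is noisy and it clears the 1.0 rad needed.
- **Catch:** I did not measure the joint's press angle directly. The fingers went about 8–9 mm down at the press point, and the lid springing open shows the catch let go.
- **Charger:** its lid stayed shut, with its top still at 67 mm.
- **Flux bottle:** it is upright and within about 1 mm of where it started.
- **Robot:** the gripper is well clear of the radio, with contact force near zero.

No check failed.

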